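# Lock a glass plate cassette into the gel-casting clamp

## Task

Load the blue-edged glass plate cassette into the grey gel-casting clamp: flip the clamp's red-knobbed cam lever fully towards you to free the pressure bar, take the cassette upright out of the drying rack and lower it gently into the clamp's slot until it stands fully home on the green gasket, then flip the lever all the way back so that the cassette is locked. It is glass, so keep it upright and do not drop or ram it, and leave the orange-edged cassette and the other things on the bench where they are.

Things in the scene. Friction and masses are not known exactly. Their poses are not given: they have to be found in the camera images.
- casting_clamp: grey gel-casting clamp fixed to the bench, 112 mm deep (x) by 156 mm wide (y). Origin: on the bench, under the mid plane that a clamped cassette takes; x points to its rear, y along the slot, z up; its front (-x) faces the robot. Slot walls are 76 mm high, with ivory flared lips up to 84 mm at the slot's left and right ends. Slot floor: the green gasket, top at z = 22 mm
- slot_mouth (a point): middle of the slot's mouth, 82 mm above the bench, at x = -1.8 mm in the clamp's frame; its x axis points across the slot to the rear, y along it. The slot is 103 mm wide (y) and 11.5 mm from front lips to back face (x = +4 mm in the clamp's frame). A cassette goes down until its underside is 22 mm and its top edge 122 mm above the bench
- cam_lever (a joint): angle of the cam lever (rad): 0 = locked, leaning 34 deg to the rear; 1.20 = fully open, leaning 34 deg to the front. It turns in a vertical plane at the clamp's right-hand end (y = -88 mm in the clamp's frame), stays where it is left and needs about 2 N at the knob
- lever_hinge (a point): axis of the cam lever, in the lever's plane, 48 mm above the bench; the axis runs along the clamp's y
- lever_knob (a point): centre of the red ball knob, 24 mm across, 85 mm from the hinge axis at the end of a 10 mm steel rod; about 118 mm above the bench when locked or fully open, 133 mm when upright, so a push must follow the arc. Free at its front and rear; the clamp's cheek is 26 mm to the left of the rod
- pressure_pad: black rubber pad, 80 mm wide, on the sliding pressure bar at the slot's front, 35 to 59 mm above the bench. Lever locked and slot empty: 6.5 mm from the back face, too narrow for a cassette; lever open: 11 mm. Springy by 3 mm; locked, it presses a cassette to the back face with about 12 N
- cassette_blue: blue-edged glass plate cassette, 100 mm wide (y), 100 mm high (z), 8 mm thick (x), 0.17 kg; origin at the centre of its underside. Stands upright in the drying rack, its underside 12 mm above the bench. Pinch it by the middle of its top edge, across the 8 mm
- cassette_orange: orange-edged cassette of the same size, standing in the same rack, 80 mm from the blue one; stays there
- drying_rack: pale teal drying rack fixed to the bench, 132 mm (x) by 126 mm (y), five slots along y, 20 mm apart, with teeth up to 46 mm above the bench at both sides; slot floor 12 mm above the bench. The cassettes stand in the first and last slots (x = -40 and +40 mm)
- timer: white lab timer lying flat, 62 x 66 x 18 mm
- marker_red: red and white marker lying, 134 mm long
- bottle_amber: yellow bottle with green cap, 48 mm across, 102 mm high
- beaker: small beaker with used pipette tips, 66 mm across, 81 mm high
- pipette_teal: teal pipette lying, 278 mm long
- scissors: blue scissors lying, 199 mm long
Mind the look-alikes: they are no part of the job. What is shaped like the cassette_blue but pink or yellow is not meant.

How it is judged:
On the way, in this order (a step that is already met when the one before it is completed fails the run):
1. the cam lever is flipped open (past 1.05 rad) while the cassette is still outside the slot (value of joint cam_lever above 1.05 rad and distance between cassette_blue and casting_clamp above 0.06 m), for 0.1 s.
2. with the lever open, the blue cassette stands home in the slot, its underside within 3 mm of the gasket (value of joint cam_lever above 0.9 rad and x of cassette_blue in the frame of casting_clamp between -0.008 and 0.005 m and z of cassette_blue in the frame of casting_clamp between 0.0195 and 0.025 m and y of cassette_blue in the frame of casting_clamp between -0.003 and 0.003 m), for 0.2 s.
At the end, for the whole second after the job is handed in: Lever locked (under 0.12 rad); pad presses the blue cassette with over 5 N; cassette at rest, upright within 0.04 rad, within 2.5 mm of the gasket and 3 mm of the slot's middle and clamped plane; orange cassette upright (within 0.12 rad) (value of joint cam_lever below 0.12 rad and contact force between pressure_pad and cassette_blue above 5 N and x of cassette_blue in the frame of casting_clamp between -0.003 and 0.003 m and z of cassette_blue in the frame of casting_clamp between 0.0195 and 0.0245 m and y of cassette_blue in the frame of casting_clamp between -0.003 and 0.003 m and angle between cassette_blue's own z axis and vertical below 0.04 rad and linear speed of cassette_blue below 0.01 m/s and angle between cassette_orange's own z axis and vertical below 0.12 rad); the robot touches nothing.
It fails at once if the blue cassette is tipped more than 0.5 rad (angle between cassette_blue's own z axis and vertical above 0.5 rad).
It fails at once if the glass is rammed or dropped onto the clamp (contact force over 60 N) (contact force between cassette_blue and casting_clamp above 60 N).
It fails at once if the blue cassette is let fall into the slot (faster than 0.4 m/s between the walls) (horizontal distance between cassette_blue and casting_clamp below 0.02 m and z of cassette_blue in the frame of casting_clamp below 0.075 m and linear speed of cassette_blue above 0.4 m/s).
It fails at once if the orange cassette is moved more than 20 mm (distance of cassette_orange from where it was at the start of the episode above 0.02 m).
It fails at once if a bystander is moved more than 30 mm (distance of any of timer, marker_red, bottle_amber, beaker, pipette_teal, scissors from where it was at the start of the episode above 0.03 m).
It also fails if it takes over 69 s, if anything falls off the work surface, if the arm or the gripper's body presses on something with over 40 N, if the wrist force passes 120 N, or if a joint passes its speed limit or range.

## Robot

A 6-joint arm with a two-finger parallel gripper is mounted at the origin on a cart in front of the work surface, level with it; the furniture and walls round the work are solid. World frame = base frame: x ahead of the robot, y to its left, z up, the work surface at z = 0. Lengths are in m, angles in rad, forces in N, time in s.
With the tool pointing down it reaches from about 0.375 to 0.925 m from the base axis. Payload 5.7 kg.
Tool frame: the origin (TCP) lies midway between the tips of the shut fingers; the grasp point (between the pads) lies hold_point_z behind it (hold_point_z is the distance from the TCP to the grasp point, in m); z points along the fingers, y is the line along which they close (so a half turn about z gives the same grasp; the last joint's range is limited). The gripper opens to 85 mm and grips with 20 to 120 N. Pads are 22 mm wide; open, the fingers measure 114 mm over their backs; the gripper's body (76 mm by 85 mm) begins 54 mm behind the grasp point. The pads swing forward as they close: fully open they stand 13 mm farther back than shut.
Start: joints at [-1.418, 0.359, 1.51, -0, 1.272, -0.115], TCP at [0.159, -0.579, 0.203] pointing down, gripper open.
Joint ranges: [-2.97, 2.97], [-1.01, 2.36], [0.21, 2.38], [-0.96, 4.11], [0.2, 2.71], [-2.98, 2.98]. Speed limits (rad/s): [2.39, 2.39, 3.14, 3.14, 3.14, 3.14].

## Interface

Orientations are given as [roll, pitch, yaw] about the fixed x, y, z axes, in that order (R = Rz(yaw) Ry(pitch) Rx(roll)).
In Python, from station import * gives the robot as it stands. The module is installed in compiled form; this text tells all that it offers.
- The arm moves only by the tool jog_arm, never from a script. Its argument "series" is a list of rows, each a list of 3 entries, a list of its own where there are three numbers: the shift along the tool's x, y, z scaled (see below), then the turn, a rotation vector about the tool's x, y, z scaled (see below), then the finger opening in mm, from 0 to 85.4. In form: [[[x, y, z], [rx, ry, rz], gripper], ...]. A call has 1 to 20 rows; each row is the pose to reach, as a shift and turn from the pose commanded when the call began, along the tool's axes at that moment, turning the shorter way round; what a row does not reach only later rows make up. The controller multiplies each number of a shift by 0.6 m and each number of a turn by pi rad. A row lasts 1/10 s, in which the tool goes at most 50 mm and 8.59 degrees, less where a joint would pass 70% of its speed; a pose out of reach is approached as far as the arm can. A call with a number of a shift or a turn outside -1 to 1 is refused whole. A call with a gripper value outside its range is refused whole. The fingers move at their own pace and stop on an object; "grip_force" is the grip in N (left out, the last holds). Time passes only in rows, so rows that repeat a pose let the fingers close. It gives the time, the measured TCP pose, the force, the opening and the grip force at its end, in the units of the state.
- read_state(): the state, without advancing time (a new reading comes with each control period).
- capture(name): name is "side" or "top" or "wrist"; returns (picture, depth): 420x560x3 uint8, blue, green, red; 420x560 float32, m along the optical axis (not along the pixel's ray), 0 where there is no reading.
- get_calibration(name): a dict with "fx", "fy", "cx", "cy" (pixels), "camera_from_world" (4x4, takes a point from world to camera coordinates). Camera axes: x right, y down, z forward; pixel columns grow to the right and rows downward; lengths in m; the calibration is good to about 2 mm. A picture is of the moment at which its call begins: read the wrist's pose just before it. get_calibration takes no time and is no camera call; for the wrist camera it gives the pose at the moment of the call.
- hand_in(): hands the job in; it is judged then, once.
Trained networks look in the newest picture that a camera, given by its name, has taken for a name from the list of things; names that differ only in an ending like _2 or _b are one class to them, and where a whole thing is asked for, a point or a joint stands for the part that bears it (a point fixed in the world has none). Each returns a list of dicts, best first, with "p" (0 to 1); they miss things now and then, are a little off and sometimes report something else, mostly with a low value. They report only what shows in the picture. A call takes as long as a camera call. They do not tell look-alikes from the thing itself.
- outline_of(camera, target): "pixels" (420x560 bool, what is visible of it) and "position" ([column, row] in pixels, amid what is visible of it).
The state is a dict: "clock": time; "qpos": joint angles; "qd": joint speeds; "joint_torque": joint torques, N m; "tcp_pos": TCP position; "eef_rot": TCP orientation; "ft_force": force on the tool from outside, world axes, zero at the start; "ft_torque": the same for the moment, N m; "width": finger opening in m; "gripper_force": force on a finger pad.
Only numpy, scipy, OpenCV 4.12 (cv2) and the standard library are available. Lean on these libraries where they do the work, as an engineer would, in place of code of your own. Each camera call takes 0.05 s, during which the arm holds its last target. There are 200 camera calls.

## Working session

There is one attempt and no reset: what is moved stays moved. The work goes in short steps, Python scripts to look and compute and a tool call to move; the robot and the scene stay as the last step left them, time stands still between calls to the robot, and variables do not carry over. Pictures are saved under pics/ and viewed, at most 10 in all, crops included, and the job is handed in when it is done.

Besides the shell and the picture viewer there is one more tool, called after "Request:" in YAML: its name, and indented under it one key for each argument. jog_arm: Moves the arm, as the interface text tells. Shifts and turns lie within -1 to 1; 1 stands for 0.6 m of shift or pi rad of turn. Its arguments: {"type":"object","properties":{"series":{"type":"array"},"grip_force":{"type":"number"}},"required":["series"]}

```bash
mkdir -p pics; ls
python3 - <<'E'
from station import *
import cv2,numpy as np
s=read_state();print({k:np.round(v,3) for k,v in s.items()})
a,d=capture("top");b,e=capture("side")
cv2.imwrite("pics/top.png",a);cv2.imwrite("pics/side.png",b)
np.save("td.npy",d);np.save("sd.npy",e)
for n in("top","side","wrist"):
  c=get_calibration(n);print(n,c["fx"],c["cx"],np.round(c["camera_from_world"],3).tolist())
for c in("top","side"):
  for t in("casting_clamp","cassette_blue","lever_knob","drying_rack","pressure_pad"):
    for r in outline_of(c,t):print(c,t,round(r["p"],2),np.round(r["position"]),r["pixels"].sum())
E
```

```text
pics
{'clock': np.float64(0.0), 'qpos': array([-1.418,  0.36 ,  1.511,  0.   ,  1.272, -0.115]), 'qd': array([-0.001, -0.001, -0.001,  0.001,  0.   ,  0.   ]), 'joint_torque': array([ 1.0000e-03, -5.2762e+01, -2.7862e+01,  0.0000e+00,  1.3000e-02,
        0.0000e+00]), 'tcp_pos': array([ 0.159, -0.578,  0.202]), 'eef_rot': array([-3.14 , -0.   ,  0.268]), 'ft_force': array([-0.167, -0.73 ,  0.589]), 'ft_torque': array([-0.002, -0.05 , -0.001]), 'gripper_force': np.float64(0.0), 'width': np.float64(0.085)}
top 536.1185456559689 271.78971458526775 [[-0.02, -1.0, -0.001, 0.108], [-0.994, 0.02, -0.105, 0.518], [0.105, -0.001, -0.994, 1.41], [0.0, 0.0, 0.0, 1.0]]
side 518.5543967897054 272.7063725152837 [[-0.998, 0.058, -0.001, 0.498], [0.03, 0.508, -0.861, 0.004], [-0.05, -0.859, -0.509, 1.392], [0.0, 0.0, 0.0, 1.0]]
wrist 298.0230498035017 276.39053875345826 [[0.265, -0.964, -0.001, -0.6], [-0.922, -0.253, 0.295, -0.038], [-0.284, -0.077, -0.956, 0.379], [0.0, 0.0, 0.0, 1.0]]
top casting_clamp 0.78 [204. 190.] 2507
top cassette_blue 0.94 [139. 242.] 456
top cassette_blue 0.79 [328. 146.] 293
top cassette_blue 0.73 [380. 182.] 339
top cassette_blue 0.55 [323. 192.] 296
top cassette_blue 0.31 [208. 192.] 2579
top lever_knob 0.87 [232. 185.] 297
top drying_rack 0.67 [321. 210.] 1501
top pressure_pad 0.47 [265. 171.] 304
side casting_clamp 0.65 [246. 272.] 3053
side cassette_blue 0.82 [240. 163.] 891
side cassette_blue 0.69 [207. 186.] 555
side cassette_blue 0.6 [317. 311.] 2157
side cassette_blue 0.57 [249. 186.] 212
side lever_knob 0.67 [232. 224.] 291
side drying_rack 0.88 [268. 204.] 1331
side drying_rack 0.74 [324. 233.] 459
side pressure_pad 0.37 [245. 260.] 70
```

View pics/top.png

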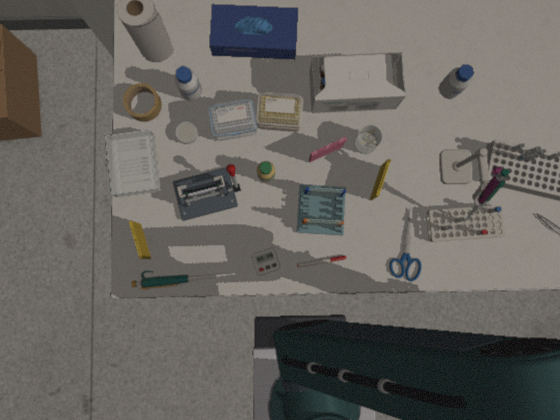

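View pics/side.png

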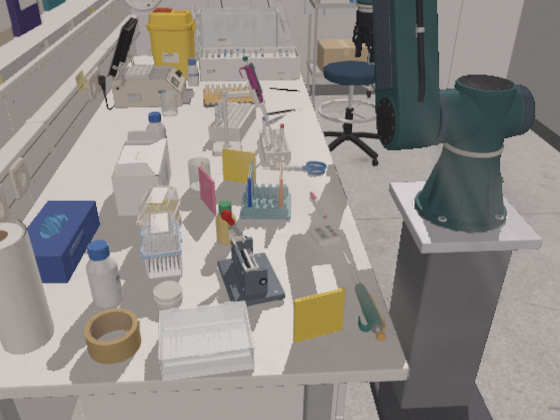

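The top picture shows the clamp at (205,193) with its red knob at (232,170), locked. The amber bottle stands close by at (266,171), and the rack is at (322,210).

Cassette candidates are the blue edge at (323,190) in the rack, orange at (322,221) in the rack, pink at (328,148), yellow at (381,180) and yellow at (139,240). Only (323,190) is blue-edged and stands in the rack's end slot, so it fits. I'll get coarse positions first, then confirm it in a close crop.

```bash
cat > h.py <<'E'
from station import *
import cv2,numpy as np
from scipy.spatial.transform import Rotation as R
def world(c,u,v,d):
    M=np.linalg.inv(c["camera_from_world"]);p=np.array([(u-c["cx"])/c["fx"]*d,(v-c["cy"])/c["fy"]*d,d,1.0]);return (M@p)[:3]
def at_z(c,u,v,z):
    M=np.linalg.inv(c["camera_from_world"]);r=M[:3,:3]@np.array([(u-c["cx"])/c["fx"],(v-c["cy"])/c["fy"],1]);o=M[:3,3];return o+r*(z-o[2])/r[2]
def cloud(c,d):
    v,u=np.mgrid[:d.shape[0],:d.shape[1]];M=np.linalg.inv(c["camera_from_world"])
    P=np.stack([(u-c["cx"])/c["fx"]*d,(v-c["cy"])/c["fy"]*d,d],-1);return P@M[:3,:3].T+M[:3,3]
def jog(pos,yaw,tilt=0,s=None):
    "shift and turn (scaled) from the present pose to tool-down pose with given yaw"
    s=s or read_state();R0=R.from_euler("xyz",s["eef_rot"]);R1=R.from_euler("xyz",[np.pi,tilt,yaw])
    return np.round(R0.inv().apply(np.array(pos)-s["tcp_pos"])/.6,4).tolist(),np.round((R0.inv()*R1).as_rotvec()/np.pi,4).tolist()
E
python3 - <<'E'
from h import *
c=get_calibration("top");P=cloud(c,np.load("td.npy"))
for n,(u,v) in dict(knob=(232,170),clamp=(205,193),blueL=(308,188),blueR=(340,190),orL=(306,220),orR=(340,221),bottle=(266,171)).items():
  print(n,P[v,u].round(3),at_z(c,u,v,.11).round(3))
M=np.linalg.inv(get_calibration("wrist")["camera_from_world"]);s=read_state()
R0=R.from_euler("xyz",s["eef_rot"]);print("cam in tool",R0.inv().apply(M[:3,3]-s["tcp_pos"]).round(3),(R0.inv().as_matrix()@M[:3,:3]).round(2).tolist())
E
```

```text
knob [0.609 0.196 0.132] [0.613 0.197 0.11 ]
clamp [0.568 0.279 0.012] [0.555 0.267 0.11 ]
blueL [0.369 0.1   1.456] [0.563 0.005 0.11 ]
blueR [ 0.556 -0.076  0.108] [ 0.556 -0.076  0.11 ]
orL [0.481 0.013 0.115] [0.481 0.013 0.11 ]
orR [ 0.477 -0.072  0.116] [ 0.477 -0.073  0.11 ]
bottle [0.609 0.111 0.107] [0.608 0.111 0.11 ]
cam in tool [ 0.076  0.001 -0.171] [[0.0, -0.96, -0.29], [1.0, -0.0, 0.0], [-0.0, -0.29, 0.96]]
```

Run:
```python
from h import *
print(jog([.52,.0,.30],np.pi/2), jog([.40,-.20,.30],np.pi/2))
```

```text
([0.8358, -0.7706, -0.1613], [-0.0, -0.0, -0.4148]) ([0.5547, -0.5021, -0.1613], [-0.0, -0.0, -0.4148])
```

Request:
jog_arm:
  series:
    - [[0.836,-0.77,-0.161],[0,0,-0.415],85]
    - [[0.836,-0.77,-0.161],[0,0,-0.415],85]
    - [[0.836,-0.77,-0.161],[0,0,-0.415],85]
    - [[0.836,-0.77,-0.161],[0,0,-0.415],85]
    - [[0.836,-0.77,-0.161],[0,0,-0.415],85]
    - [[0.836,-0.77,-0.161],[0,0,-0.415],85]
    - [[0.836,-0.77,-0.161],[0,0,-0.415],85]
    - [[0.836,-0.77,-0.161],[0,0,-0.415],85]
    - [[0.836,-0.77,-0.161],[0,0,-0.415],85]
    - [[0.836,-0.77,-0.161],[0,0,-0.415],85]
    - [[0.836,-0.77,-0.161],[0,0,-0.415],85]
    - [[0.836,-0.77,-0.161],[0,0,-0.415],85]
    - [[0.836,-0.77,-0.161],[0,0,-0.415],85]
    - [[0.836,-0.77,-0.161],[0,0,-0.415],85]
    - [[0.836,-0.77,-0.161],[0,0,-0.415],85]
    - [[0.836,-0.77,-0.161],[0,0,-0.415],85]

```text
clock: 2.2
tcp_pos: [0.5202, 0.0002, 0.2997]
eef_rot: [-3.141, 0.0, 1.574]
ft_force: [0.3, 0.2, 0.8]
width: 0.0852
gripper_force: 0.0
```

Run:
```python
from h import *
a,d=capture("wrist");c=get_calibration("wrist")
cv2.imwrite("pics/w1.png",a);np.save("w1d.npy",d);np.savez("w1c.npz",**c)
for t in("cassette_blue","cassette_orange","drying_rack"):
  for r in outline_of("wrist",t):print(t,round(r["p"],2),np.round(r["position"]),r["pixels"].sum())
print(jog([.56,.30,.30],np.pi/2))
```

```text
cassette_blue 0.94 [316. 288.] 2071
cassette_blue 0.93 [382. 205.] 1369
cassette_blue 0.58 [271. 184.] 5074
cassette_blue 0.55 [305. 199.] 1017
cassette_blue 0.34 [394. 262.] 1095
cassette_orange 0.81 [245. 194.] 847
cassette_orange 0.59 [326.   9.] 653
([0.5026, 0.0672, -0.0008], [-0.0002, 0.0, -0.0003])
```

View pics/w1.png

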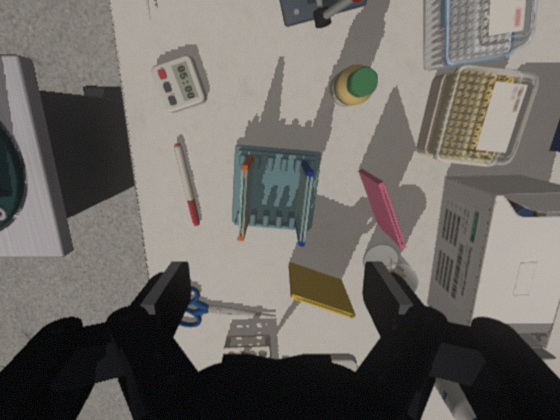

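The blue-edged cassette's top edge runs (308,163)–(302,243) in the rack. Orange runs (249,160)–(241,238). The pink and yellow ones stand outside the rack.

Next, the clamp.

Request:
jog_arm:
  series:
    - [[0.503,0.067,0],[0,0,0],85]
    - [[0.503,0.067,0],[0,0,0],85]
    - [[0.503,0.067,0],[0,0,0],85]
    - [[0.503,0.067,0],[0,0,0],85]
    - [[0.503,0.067,0],[0,0,0],85]
    - [[0.503,0.067,0],[0,0,0],85]
    - [[0.503,0.067,0],[0,0,0],85]
    - [[0.503,0.067,0],[0,0,0],85]
    - [[0.503,0.067,0],[0,0,0],85]

```text
clock: 3.3
tcp_pos: [0.5601, 0.2996, 0.2997]
eef_rot: [-3.141, 0.001, 1.57]
ft_force: [-0.9, 0.3, -0.2]
width: 0.0849
gripper_force: 0.0
```

Run:
```python
from h import *
a,d=capture("wrist");c=get_calibration("wrist")
cv2.imwrite("pics/w2.png",a);np.save("w2d.npy",d);np.savez("w2c.npz",**c)
cv2.imwrite("pics/w2c.png",cv2.resize(a[60:330,150:430],(800,771))[:600])
cv2.imwrite("pics/w2c.png",cv2.resize(a[90:300,150:430],(800,600)))
w1=cv2.imread("pics/w1.png");cv2.imwrite("pics/w1c.png",cv2.resize(w1[130:260,215:340],None,fx=4.6,fy=4.6,interpolation=cv2.INTER_CUBIC))
for t in("casting_clamp","lever_knob","pressure_pad"):
  for r in outline_of("wrist",t):print(t,round(r["p"],2),np.round(r["position"]),r["pixels"].sum())
# cassettes, from w1
c1=dict(np.load("w1c.npz"));P=cloud(c1,np.load("w1d.npy"))
hsv=cv2.cvtColor(w1,cv2.COLOR_BGR2HSV)
for n,(u0,u1) in dict(orange=(236,258),blue=(290,318)).items():
  m=np.zeros(P.shape[:2],bool);m[150:250,u0:u1]=1;m&=(P[...,2]>.09)&(P[...,2]<.13)
  q=P[m];print(n,len(q),"z pct",np.percentile(q[:,2],[5,50,95]).round(4))
  q=q[q[:,2]>.1];f=np.polyfit(q[:,1],q[:,0],1);yr=np.percentile(q[:,1],[1,99]);print(" x=f(y)",f.round(4),"yr",yr.round(4),"mid",np.polyval(f,yr.mean()).round(4),"xr",np.percentile(q[:,0]-f[0]*(q[:,1]-yr.mean()),[2,50,98]).round(4))
```

```text
casting_clamp 0.72 [283. 181.] 8052
lever_knob 0.56 [290. 245.] 899
pressure_pad 0.74 [285. 180.] 266
pressure_pad 0.66 [287. 242.] 1008
orange 593 z pct [0.094  0.1113 0.1129]
 x=f(y) [0.0852 0.4805] yr [-0.0791  0.0194] mid 0.478 xr [0.4738 0.4778 0.4816]
blue 619 z pct [0.0947 0.1112 0.1129]
 x=f(y) [0.085  0.5599] yr [-0.0862  0.0118] mid 0.5568 xr [0.5533 0.557  0.5609]
```

View pics/w2c.png

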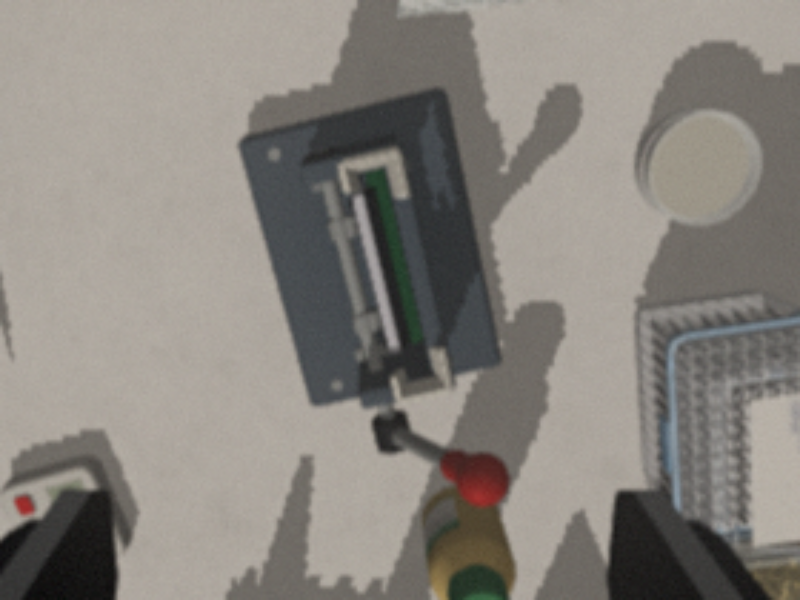

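View pics/w1c.png

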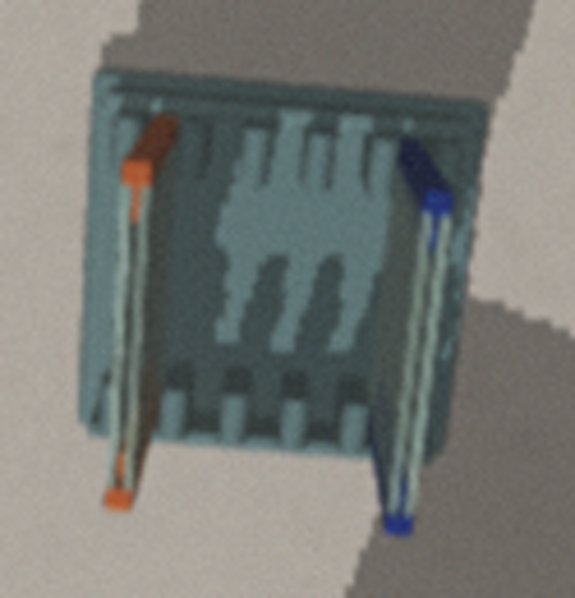

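The crop confirms the blue-edged cassette in the rack's rear slot. In the clamp crop, the slot with its green gasket runs (380,175)–(410,345), the ivory lips are at both ends, and the red knob is at (483,480) above the bottle. Next I'll fit the clamp pose.

Run:
```python
from h import *
c=dict(np.load("w2c.npz"));P=cloud(c,np.load("w2d.npy"));a=cv2.imread("pics/w2.png")
print("bench z",np.median(P[100:200,180:220,2]).round(4))
v,u=np.mgrid[:420,:560];box=(u>225)&(u<330)&(v>115)&(v<235)
Z=P[...,2]
# base plate outline
m=box&(Z>.006)&(Z<.10)&(v<232)
n,l,st,_=cv2.connectedComponentsWithStats(m.astype(np.uint8));k=1+np.argmax(st[1:,4]);m=l==k
hz,e=np.histogram(Z[m],np.arange(0,.1,.004));print(list(zip(e.round(3),hz)))
mb=m&(Z<.03)
q=P[mb][:,:2].astype(np.float32);print("rect",cv2.minAreaRect(q*1000))
hi=m&(Z>.0795)&(Z<.09);q=P[hi];print("lip rect",len(q),cv2.minAreaRect((q[:,:2]*1000).astype(np.float32)))
hi=m&(Z>.072)&(Z<.09);q=P[hi];print("top rect",len(q),cv2.minAreaRect((q[:,:2]*1000).astype(np.float32)))
# green gasket
hsv=cv2.cvtColor(a,cv2.COLOR_BGR2HSV);g=box&(hsv[...,0]>45)&(hsv[...,0]<80)&(hsv[...,1]>100)
q=P[g];print("green",len(q),np.median(Z[g]).round(4)); print(cv2.minAreaRect((np.array([at_z(c,x,y,.022)[:2] for y,x in np.argwhere(g)])*1000).astype(np.float32)))
# knob
r=(u>290)&(u<335)&(v>230)&(v<275)&((hsv[...,0]<8)|(hsv[...,0]>172))&(hsv[...,1]>140)
q=P[r&(Z>.09)];print("knob",len(q),q.mean(0).round(4),"top",np.percentile(q[:,2],98).round(4),"px",np.argwhere(r&(Z>.09)).mean(0))
uv=np.argwhere(r&(Z>.1)).mean(0);print(at_z(c,uv[1],uv[0],.118).round(4))
```

```text
bench z 0.0002
[(np.float64(0.0), np.int64(0)), (np.float64(0.004), np.int64(0)), (np.float64(0.008), np.int64(8)), (np.float64(0.012), np.int64(467)), (np.float64(0.016), np.int64(4019)), (np.float64(0.02), np.int64(294)), (np.float64(0.024), np.int64(20)), (np.float64(0.028), np.int64(20)), (np.float64(0.032), np.int64(53)), (np.float64(0.036), np.int64(19)), (np.float64(0.04), np.int64(24)), (np.float64(0.044), np.int64(28)), (np.float64(0.048), np.int64(241)), (np.float64(0.052), np.int64(272)), (np.float64(0.056), np.int64(235)), (np.float64(0.06), np.int64(301)), (np.float64(0.064), np.int64(40)), (np.float64(0.068), np.int64(38)), (np.float64(0.072), np.int64(346)), (np.float64(0.076), np.int64(476)), (np.float64(0.08), np.int64(277)), (np.float64(0.084), np.int64(69)), (np.float64(0.088), np.int64(0)), (np.float64(0.092), np.int64(0))]
rect ((567.86083984375, 281.290283203125), (112.2249984741211, 155.54708862304688), 13.672782897949219)
lip rect 360 ((577.8185424804688, 283.33538818359375), (29.09341049194336, 120.5494384765625), 13.548347473144531)
top rect 1168 ((570.7669067382812, 281.79498291015625), (48.86820602416992, 123.94014739990234), 13.894129753112793)
green 110 0.0224
((579.9229736328125, 282.1761779785156), (6.415096282958984, 90.88710021972656), 15.240631103515625)
knob 233 [0.6116 0.2048 0.1332] top 0.1363 px [258.20600858 317.05579399]
[0.614  0.1971 0.118 ]
```

Run:
```python
from h import *
c=dict(np.load("w2c.npz"));P=cloud(c,np.load("w2d.npy"));a=cv2.imread("pics/w2.png")
yaw=.2386;o=np.array([.5679,.2813]);ex=np.array([np.cos(yaw),np.sin(yaw)]);ey=np.array([-ex[1],ex[0]])
X=(P[...,:2]-o)@ex*1000;Y=(P[...,:2]-o)@ey*1000;Z=P[...,2]*1000
near=(abs(X)<60)&(abs(Y)<110)
# rasterised height map (1.5 mm), rows = x' up, cols = y'
for y0 in(-100,-94,-88,-82,-62,-56,-50,-40,-20,0,20,40,50,56,62):
  row=[]
  for x0 in range(-36,58,3):
    m=near&(abs(X-x0)<1.5)&(abs(Y-y0)<2.5);row.append(int(np.median(Z[m])) if m.sum()>0 else -1)
  print(y0,row)
m=near&(Z>73)&(Z<79)&(abs(Y)<40)&(X>3);print("back wall",np.percentile(X[m],[1,3,5,50,95]).round(1),m.sum())
hsv=cv2.cvtColor(a,cv2.COLOR_BGR2HSV)
iv=near&(hsv[...,2]>110)&(Z>70)
for s in(1,-1):
  m=iv&(s*Y>40);print("lip",s,"X",np.percentile(X[m],[2,50,98]).round(1),"Y",np.percentile(Y[m],[2,50,98]).round(1),m.sum())
```

```text
-100 [0, 0, 0, 0, -1, -1, -1, -1, -1, -1, -1, 1, 0, 0, 0, 0, 0, 0, 0, 0, 0, 0, 0, 1, 0, 0, 0, 0, 1, 0, 0, 1]
-94 [0, 0, 0, 1, 0, 0, 56, 57, 57, 1, 0, -1, 0, 0, 0, 0, 0, 0, 128, 132, 133, 2, 132, 131, 0, 0, 0, 0, 0, 0, 0, 0]
-88 [0, 0, 0, -1, -1, 53, 56, 57, 59, 63, 69, 75, 82, 87, 93, 99, 110, 118, 131, 134, 135, 135, 134, 67, 130, 0, 0, 0, 0, 0, 0, 0]
-82 [1, 0, 0, -1, -1, 53, 56, 57, 58, 58, 57, 62, 74, 79, 85, 92, 99, 109, 116, 130, 132, 134, 132, 131, 126, 0, 1, 0, 0, 0, 0, 1]
-62 [17, 17, 16, 17, 17, 76, 75, 76, 76, 76, 74, -1, 83, -1, 83, 82, 83, -1, 83, -1, -1, 17, 17, 16, 17, 17, 17, 18, 17, 17, 17, 0]
-56 [17, 16, 17, 17, 16, 76, 76, 76, 76, 76, 76, 83, 83, 80, 81, 81, 80, 81, 80, 83, 82, 17, 18, 17, 17, 17, 17, 17, 17, 17, 15, 0]
-50 [16, 17, 17, 18, 17, 45, 54, 58, 60, 52, 51, 56, 81, 76, 54, 49, 45, 46, 78, 83, 83, 71, 17, 17, 17, 18, 17, 17, 17, 17, 16, 0]
-40 [16, 17, 17, 17, 17, 17, 18, 51, 52, 50, 17, 61, 62, 61, 58, 22, 23, 23, 77, 83, 82, 17, 17, 17, 17, 17, 16, 17, 17, 17, 16, 1]
-20 [17, 17, 17, 17, 16, 16, 17, 52, 53, 49, 34, 60, 62, 61, 60, 46, 21, 22, 76, 76, 7
[... 302 characters left out ...]
382, 387, 388, 385, 416]
40 [394, 413, 412, 413, 415, 417, 418, 423, 424, 425, 426, 58, 60, 52, 41, 23, 22, 22, 78, 83, 82, 18, 17, 17, 17, 17, 17, 17, 17, 17, 16, 0]
50 [17, 17, 17, 17, -1, 75, 75, 75, 53, 62, 75, 83, 82, 76, 75, 74, 76, 75, 77, 82, 83, 71, 17, 16, 16, 17, 17, 17, 17, 17, 16, 1]
56 [17, 16, 17, 17, -1, 76, 76, 76, 75, 76, 76, 83, 83, 82, 82, 83, 82, 82, 82, 83, 82, 18, 17, 17, 17, 17, 17, 17, 17, 17, 16, 0]
62 [17, 16, 17, 16, 17, 66, 55, 60, 56, 57, 55, 50, 42, 59, 59, 52, 49, 56, 49, 58, 45, 17, 17, 17, 16, 17, 17, 17, 17, 17, 16, 0]
back wall [15.9 16.1 16.3 20.7 25.3] 404
lip 1 X [-4.  15.4 22.6] Y [41.5 92.  92. ] 702
lip -1 X [-4.3 19.9 31.5] Y [-96.4 -83.3 -41.3] 239
```

```bash
cat >> h.py <<'E'
try: HZ=hold_point_z
except NameError: HZ=None
CYAW=.239;O=np.array([.5679,.2813]);EX=np.array([np.cos(CYAW),np.sin(CYAW)]);EY=np.array([-EX[1],EX[0]])
def cl(X,Y,z): "base-plate-centred clamp frame (m) to world"; return np.r_[O+X*EX+Y*EY,z]
TY=np.pi/2+CYAW
E
python3 - <<'E'
from h import *
print(HZ,cl(.066,-.09,.2),jog(cl(.066,-.09,.2),TY))
P=cloud(dict(np.load("w2c.npz")),np.load("w2d.npy"));m=(abs(P[...,0]-.70)<.06)&(abs(P[...,1]-.2)<.05);print(np.percentile(P[m][:,2],[50,95,99]))
E
```

```text
0.0187 [0.65332977 0.20948249 0.2       ] ([-0.1503, 0.1552, 0.1669], [0.0, 0.0, -0.0765])
[0.02403542 0.10979429 0.11069258]
```

Run:
```python
from h import *
P=cloud(dict(np.load("w2c.npz")),np.load("w2d.npy"))
X=(P[...,:2]-O)@EX;Y=(P[...,:2]-O)@EY;Z=P[...,2]
for y in(-.12,-.105,-.09,-.075,-.06):
  print(y,[int(1000*np.max(Z[m])) if (m:=(abs(X-x)<.004)&(abs(Y-y)<.008)&(Z<.25)).any() else -1 for x in np.arange(.044,.16,.008)])
```

```text
-0.12 [1, 2, 2, 2, 3, 1, 1, 2, 2, 2, 71, 107, 110, 111, 111]
-0.105 [2, 2, 2, 2, 3, 2, 2, 2, 2, 2, 71, 107, 110, 110, 110]
-0.09 [2, 2, 2, 2, 2, 2, 2, 2, 1, 2, 2, 106, 111, 111, 110]
-0.075 [18, 19, 2, 2, 2, 2, 2, 2, 2, 2, 2, 97, 109, 110, 111]
-0.06 [19, 18, 2, 2, 1, 1, 3, 1, 2, 2, 1, 69, 83, 89, 81]
```

Request:
jog_arm:
  series:
    - [[-0.15,0.155,0.1],[0,0,-0.0765],0]
    - [[-0.15,0.155,0.15],[0,0,-0.0765],0]
    - [[-0.15,0.155,0.15],[0,0,-0.0765],0]
    - [[-0.15,0.155,0.167],[0,0,-0.0765],0]
    - [[-0.15,0.155,0.2],[0,0,-0.0765],0]
    - [[-0.15,0.155,0.26],[0,0,-0.0765],0]
    - [[-0.15,0.155,0.317],[0,0,-0.0765],0]
    - [[-0.15,0.155,0.317],[0,0,-0.0765],0]
    - [[-0.15,0.155,0.317],[0,0,-0.0765],0]

```text
clock: 4.4
tcp_pos: [0.6529, 0.2114, 0.11]
eef_rot: [-3.141, -0.0, 1.811]
ft_force: [-0.2, -0.5, 0.3]
width: -0.0001
gripper_force: 0.0
```

Request:
jog_arm:
  series:
    - [[0,-0.015,0],[0,0,0],0]
    - [[0,-0.03,0],[0,0,0],0]
    - [[0,-0.045,0],[0,0,0],0]
    - [[0,-0.06,0],[0,0,0],0]
    - [[0,-0.075,0],[0,0,0],0]
    - [[0,-0.09,0],[0,0,0],0]
    - [[0,-0.105,0],[0,0,0],0]

```text
clock: 5.1
tcp_pos: [0.5912, 0.1964, 0.1097]
eef_rot: [-3.142, -0.0, 1.812]
ft_force: [0.2, -0.1, 0.8]
width: -0.0002
gripper_force: 0.0
```

Request:
jog_arm:
  series:
    - [[0,-0.015,0],[0,0,0],0]
    - [[0,-0.03,0],[0,0,0],0]
    - [[0,-0.04,0],[0,0,0],0]
    - [[0,-0.045,0],[0,0,0],0]

```text
clock: 5.5
tcp_pos: [0.5651, 0.1899, 0.1096]
eef_rot: [-3.141, -0.0, 1.812]
ft_force: [-0.8, 0.2, 0.6]
width: -0.0001
gripper_force: 0.0
```

Run:
```python
from h import *
s=read_state();p=s["tcp_pos"];print("X",(p[:2]-O)@EX,(p[:2]-O)@EY,s["ft_force"])
a,d=capture("top");c=get_calibration("top");P=cloud(c,d)
b,_=capture("side")
im=np.hstack([cv2.resize(a[130:230,160:290],(390,300)),cv2.resize(b[180:310,190:320],(390,300))]);cv2.imwrite("pics/l.png",im)
```

```text
X -0.024380757183093536 -0.08810352025795236 [-0.8130947   0.22772047  0.55474646]
```

View pics/l.png

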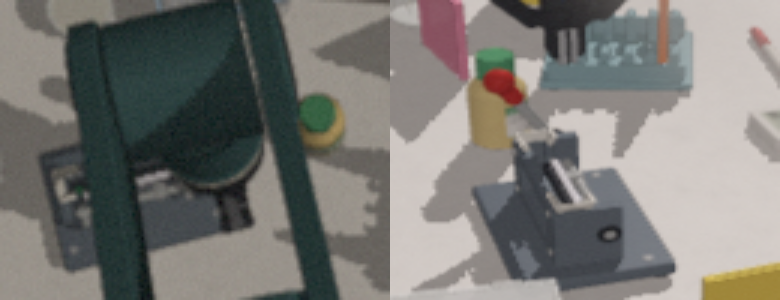

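Run:
```python
from h import *
c=get_calibration("side");s=read_state();print(s["clock"])
def pr(p):
  q=(c["camera_from_world"]@np.r_[p,1])[:3];return (q[0]/q[2]*c["fx"]+c["cx"]).round(1),(q[1]/q[2]*c["fy"]+c["cy"]).round(1)
print("tcp",pr(s["tcp_pos"]),"knob",pr([.614,.202,.123]),"knob side px (227,216)")
b,d=capture("side");P=cloud(c,d)
h=cv2.cvtColor(b,cv2.COLOR_BGR2HSV);m=((h[...,0]<8)|(h[...,0]>172))&(h[...,1]>140);m[:, :210]=0;m[:,245:]=0;m[:200]=0;m[240:]=0
print(np.argwhere(m).mean(0)[::-1],P[m].mean(0),np.median(P[m],0))
cc=[ (at_z(c,u,v,.118)) for v,u in [np.argwhere(m).mean(0)]];print(cc)
```

```text
5.6
tcp (np.float64(247.7), np.float64(217.4)) knob (np.float64(225.3), np.float64(215.8)) knob side px (227,216)
[227.192 216.616] [0.60941493 0.21411338 0.12810015] [0.60958302 0.20712327 0.12557155]
[array([0.61015933, 0.19754055, 0.118     ])]
```

Run:
```python
from h import *
b,d=capture("side");c=get_calibration("side")
cv2.imwrite("pics/l2.png",cv2.resize(b[140:260,190:310],(600,600),interpolation=cv2.INTER_CUBIC))
P=cloud(c,d)
for v in range(180,232,3):print(v,[tuple((P[v,u]*1000).astype(int)) for u in(244,247,250,253)])
```

```text
180 [(np.int64(570), np.int64(207), np.int64(211)), (np.int64(564), np.int64(178), np.int64(196)), (np.int64(558), np.int64(200), np.int64(207)), (np.int64(552), np.int64(201), np.int64(208))]
183 [(np.int64(571), np.int64(204), np.int64(203)), (np.int64(564), np.int64(181), np.int64(190)), (np.int64(558), np.int64(198), np.int64(200)), (np.int64(552), np.int64(195), np.int64(198))]
186 [(np.int64(571), np.int64(202), np.int64(195)), (np.int64(564), np.int64(181), np.int64(183)), (np.int64(558), np.int64(199), np.int64(193)), (np.int64(552), np.int64(202), np.int64(194))]
189 [(np.int64(571), np.int64(201), np.int64(187)), (np.int64(565), np.int64(203), np.int64(188)), (np.int64(558), np.int64(197), np.int64(184)), (np.int64(552), np.int64(201), np.int64(186))]
192 [(np.int64(571), np.int64(204), np.int64(182)), (np.int64(565), np.int64(200), np.int64(179)), (np.int64(559), np.int64(196), np.int64(177)), (np.int64(552), np.int64(193), np.int64(175))]
195 [(np.int64(571), np.int64(197), np.int64(170)), (np.int64(565), np.int64(202), np.int64(173)), (np.int64(559), np.int64(198), np.in
[... 1580 characters left out ...]
.int64(41), np.int64(4)), (np.int64(567), np.int64(39), np.int64(2)), (np.int64(559), np.int64(38), np.int64(1)), (np.int64(552), np.int64(39), np.int64(2))]
225 [(np.int64(575), np.int64(51), np.int64(1)), (np.int64(567), np.int64(53), np.int64(2)), (np.int64(560), np.int64(53), np.int64(2)), (np.int64(552), np.int64(54), np.int64(2))]
228 [(np.int64(575), np.int64(67), np.int64(3)), (np.int64(567), np.int64(69), np.int64(4)), (np.int64(560), np.int64(70), np.int64(4)), (np.int64(552), np.int64(71), np.int64(4))]
231 [(np.int64(575), np.int64(77), np.int64(0)), (np.int64(568), np.int64(77), np.int64(0)), (np.int64(560), np.int64(81), np.int64(2)), (np.int64(553), np.int64(87), np.int64(5))]
```

View pics/l2.png

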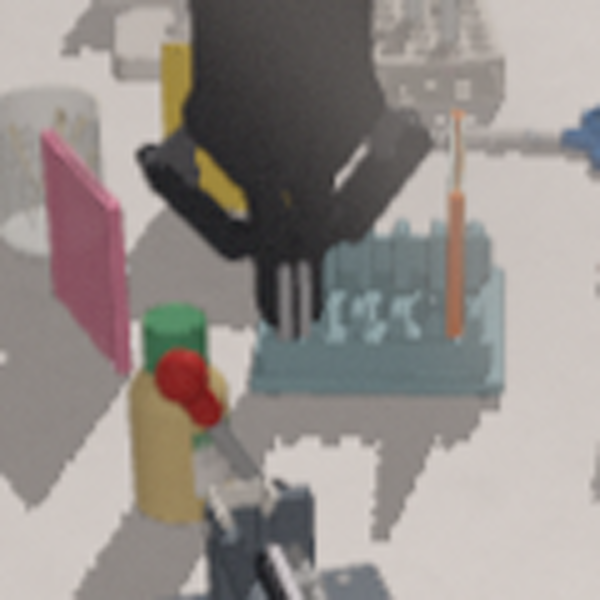

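The side view shows the knob still locked. By depth, the shut finger tips end near z≈0.14 while the reported TCP is 0.11, so they passed over the knob. I'll go back behind the knob, lower, and check the tip height there.

Request:
jog_arm:
  series:
    - [[0,0,-0.033],[0,0,0],0]
    - [[0,0.05,-0.033],[0,0,0],0]
    - [[0,0.12,-0.033],[0,0,0],0]
    - [[0,0.155,-0.033],[0,0,0],0]
    - [[0,0.155,-0.033],[0,0,0],0]
    - [[0,0.155,0],[0,0,0],0]
    - [[0,0.155,0.03],[0,0,0],0]
    - [[0,0.155,0.05],[0,0,0],0]
    - [[0,0.155,0.05],[0,0,0],0]

```text
clock: 6.6
tcp_pos: [0.6537, 0.2118, 0.0775]
eef_rot: [-3.137, -0.0, 1.812]
ft_force: [-0.7, 0.2, 0.5]
width: 0.0002
gripper_force: 0.0
```

Run:
```python
from h import *
s=read_state();p=s["tcp_pos"];print("X",(p[:2]-O)@EX,(p[:2]-O)@EY,p,s["ft_force"])
b,d=capture("side");P=cloud(get_calibration("side"),d)
m=(abs(P[...,0]-p[0])<.03)&(abs(P[...,1]-p[1])<.03)&(P[...,2]>.03)
print("lowest finger z",np.sort(P[m][:,2])[:12].round(3)); 
m&=P[...,2]<np.sort(P[m][:,2])[40];print(P[m].mean(0).round(3),np.ptp(P[m],0).round(3))
```

```text
X 0.06688980037527177 -0.08785449858632345 [0.65368637 0.21177765 0.07747956] [-0.73632373  0.23052858  0.48170423]
lowest finger z [0.108 0.11  0.11  0.111 0.111 0.112 0.112 0.113 0.113 0.113 0.113 0.114]
[0.652 0.219 0.116] [0.026 0.012 0.011]
```

Confirmed: the tips sit about 30 mm above the reported TCP. Now push at this height.

Request:
jog_arm:
  series:
    - [[0,-0.015,0],[0,0,0],0]
    - [[0,-0.03,0],[0,0,0],0]
    - [[0,-0.045,0],[0,0,0],0]
    - [[0,-0.06,0],[0,0,0],0]

```text
clock: 7.05
tcp_pos: [0.6227, 0.204, 0.0815]
eef_rot: [3.136, 0.0, 1.812]
ft_force: [2.8, 0.3, 3.2]
width: -0.0001
gripper_force: 1.7
```

Request:
jog_arm:
  series:
    - [[0,-0.015,0],[0,0,0],0]
    - [[0,-0.03,0],[0,0,0],0]
    - [[0,-0.045,0],[0,0,0],0]
    - [[0,-0.06,0],[0,0,0],0]
    - [[0,-0.07,0],[0,0,0],0]

```text
clock: 7.55
tcp_pos: [0.5785, 0.1933, 0.079]
eef_rot: [-3.139, -0.0, 1.812]
ft_force: [1.3, 1.1, -0.9]
width: -0.0002
gripper_force: 0.8
```

Request:
jog_arm:
  series:
    - [[0,-0.01,0],[0,0,0],0]
    - [[0,-0.02,0],[0,0,0],0]
    - [[0,-0.025,0],[0,0,0],0]

```text
clock: 7.85
tcp_pos: [0.565, 0.1899, 0.0794]
eef_rot: [-3.141, -0.0, 1.812]
ft_force: [1.8, 0.3, -1.2]
width: 0.0001
gripper_force: 0.8
```

Request:
jog_arm:
  series:
    - [[0,-0.007,0],[0,0,0],0]
    - [[0,-0.014,0],[0,0,0],0]
    - [[0,-0.014,0],[0,0,0],0]

```text
clock: 8.15
tcp_pos: [0.5569, 0.1879, 0.0795]
eef_rot: [-3.141, -0.0, 1.812]
ft_force: [0.7, -0.6, 0.7]
width: 0.0001
gripper_force: 0.1
```

Run:
```python
from h import *
s=read_state();p=s["tcp_pos"];print("X",(p[:2]-O)@EX,(p[:2]-O)@EY,p,s["ft_force"])
b,d=capture("side");c=get_calibration("side");P=cloud(c,d)
h=cv2.cvtColor(b,cv2.COLOR_BGR2HSV);m=((h[...,0]<8)|(h[...,0]>172))&(h[...,1]>140);m[:, :210]=0;m[:,280:]=0;m[:195]=0;m[250:]=0
q=P[m];print(len(q),np.argwhere(m).mean(0)[::-1],"knob X",np.median((q[:,:2]-O)@EX),np.median((q[:,:2]-O)@EY),"z",np.median(q[:,2]))
```

```text
X -0.03281265610607603 -0.0881172307301026 [0.55688013 0.18791971 0.07954465] [ 0.67469146 -0.58264373  0.74141508]
112 [261.90178571 212.59821429] knob X -0.05410914020032023 -0.08102533100425213 z 0.12280388702126521
```

Request:
jog_arm:
  series:
    - [[0,-0.005,0],[0,0,0],0]
    - [[0,-0.01,0],[0,0,0],0]
    - [[0,-0.01,0],[0,0,0],0]

```text
clock: 8.5
tcp_pos: [0.5536, 0.1871, 0.0801]
eef_rot: [3.138, -0.0, 1.812]
ft_force: [4.0, 1.2, -2.5]
width: 0.0002
gripper_force: 2.3
```

Request:
jog_arm:
  series:
    - [[0,-0.005,0],[0,0,0],0]
    - [[0,-0.01,0],[0,0,0],0]
    - [[0,-0.01,0],[0,0,0],0]

```text
clock: 8.8
tcp_pos: [0.5532, 0.1868, 0.0815]
eef_rot: [3.128, -0.0, 1.812]
ft_force: [12.6, 4.2, -4.2]
width: -0.0003
gripper_force: 6.2
```

Lever is at its front stop. Back off, rise, and go to the blue cassette.

Request:
jog_arm:
  series:
    - [[0,0.025,0],[0,0,0],0]
    - [[0,0.045,-0.02],[0,0,0],0]
    - [[0,0.045,-0.09],[0,0,0],0]
    - [[0,0.045,-0.16],[0,0,0],40]
    - [[0,0.045,-0.16],[0,0,0],40]
    - [[0,0.045,-0.16],[0,0,0],40]

```text
clock: 9.4
tcp_pos: [0.5725, 0.1917, 0.1768]
eef_rot: [3.14, -0.0, 1.812]
ft_force: [-0.4, -0.4, -1.4]
width: 0.04
gripper_force: 0.0
```

Run:
```python
from h import *
s=read_state();print(s["width"]);print(jog([.557,-.037,.15],np.pi/2-.085))
b,d=capture("side");c=get_calibration("side");P=cloud(c,d)
h=cv2.cvtColor(b,cv2.COLOR_BGR2HSV);m=((h[...,0]<8)|(h[...,0]>172))&(h[...,1]>140);m[:, :210]=0;m[:,280:]=0;m[:195]=0;m[250:]=0
q=P[m];print(len(q),"knob X",np.median((q[:,:2]-O)@EX),"z",np.median(q[:,2]))
```

```text
0.03995895234125788
([-0.364, -0.1162, 0.0444], [0.0006, -0.0001, 0.1038])
112 knob X -0.05629176782131696 z 0.12037330476693503
```

Request:
jog_arm:
  series:
    - [[-0.364,-0.116,0.044],[0,0,0.104],40]
    - [[-0.364,-0.116,0.044],[0,0,0.104],40]
    - [[-0.364,-0.116,0.044],[0,0,0.104],40]
    - [[-0.364,-0.116,0.044],[0,0,0.104],40]
    - [[-0.364,-0.116,0.044],[0,0,0.104],40]
    - [[-0.364,-0.116,0.044],[0,0,0.104],40]
    - [[-0.364,-0.116,0.044],[0,0,0.104],40]

```text
clock: 10.15
tcp_pos: [0.5553, -0.0371, 0.1477]
eef_rot: [-3.138, -0.001, 1.483]
ft_force: [0.2, 0.0, 0.5]
width: 0.0401
gripper_force: 0.0
```

Run:
```python
from h import *
s=read_state();print(s["tcp_pos"],s["eef_rot"])
a,d=capture("wrist");c=get_calibration("wrist");P=cloud(c,d)
cv2.imwrite("pics/w3.png",a)
m=(abs(P[...,0]-.557)<.02)&(abs(P[...,1]+.037)<.07)&(P[...,2]>.104)&(P[...,2]<.12)
q=P[m];yr=np.percentile(q[:,1],[1,99]);f=np.polyfit(q[:,1],q[:,0],1);print(len(q),f,yr,"x at -.037",np.polyval(f,-.037),np.median(q[:,2]))
print(jog([.557,-.037,.062],np.pi/2-.085))
```

```text
[ 0.55526385 -0.03712626  0.14765435] [-3.13802661e+00 -1.01349308e-03  1.48306467e+00]
1239 [0.08539521 0.56146211] [-0.08444071  0.01338049] x at -.037 0.5583024857632163 0.11227777506102798
([-0.001, 0.0026, 0.1434], [-0.0009, -0.0003, -0.0004])
```

View pics/w3.png

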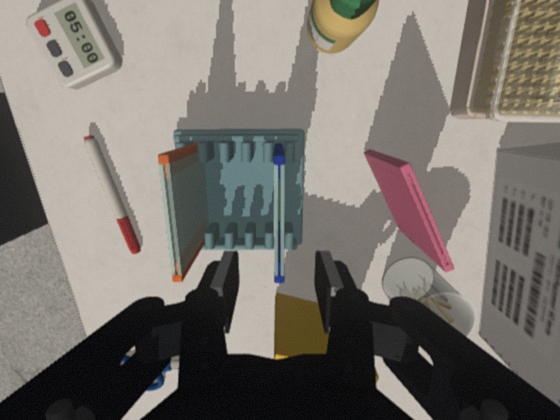

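Request:
jog_arm:
  series:
    - [[0.002,0.005,0.04],[0,0,0],40]
    - [[0.002,0.005,0.08],[0,0,0],40]
    - [[0.002,0.005,0.11],[0,0,0],40]
    - [[0.002,0.005,0.13],[0,0,0],40]
    - [[0.002,0.005,0.143],[0,0,0],40]
    - [[0.002,0.005,0.143],[0,0,0],40]

```text
clock: 10.8
tcp_pos: [0.5593, -0.0352, 0.0626]
eef_rot: [-3.14, -0.0, 1.486]
ft_force: [-0.0, -0.5, -0.3]
width: 0.0399
gripper_force: 0.0
```

Request:
jog_arm:
  series:
    - [[0,0,0],[0,0,0],20]
    - [[0,0,0],[0,0,0],10]
    - [[0,0,0],[0,0,0],4]
    - [[0,0,0],[0,0,0],4]
    - [[0,0,0],[0,0,0],4]
  grip_force: 40

```text
clock: 11.3
tcp_pos: [0.5593, -0.036, 0.0643]
eef_rot: [-3.141, -0.0, 1.485]
ft_force: [-3.2, 0.4, 4.9]
width: 0.0073
gripper_force: 39.0
```

Request:
jog_arm:
  series:
    - [[0,0,-0.01],[0,0,0],4]
    - [[0,0,-0.03],[0,0,0],4]
    - [[0,0,-0.055],[0,0,0],4]
    - [[0,0,-0.085],[0,0,0],4]
    - [[0,0,-0.12],[0,0,0],4]
    - [[0,0,-0.155],[0,0,0],4]
    - [[0,0,-0.19],[0,0,0],4]
    - [[0,0,-0.21],[0,0,0],4]
    - [[0,0,-0.21],[0,0,0],4]

```text
clock: 12.2
tcp_pos: [0.5617, -0.0364, 0.1919]
eef_rot: [3.137, 0.0, 1.485]
ft_force: [-0.1, 0.0, -1.5]
width: 0.0072
gripper_force: 39.4
```

Run:
```python
from h import *
s=read_state();print(s["tcp_pos"],s["eef_rot"],s["width"],s["ft_force"])
a,d=capture("wrist");c=get_calibration("wrist");P=cloud(c,d);cv2.imwrite("pics/w4.png",a)
b,e=capture("side");cs=get_calibration("side");Q=cloud(cs,e)
p=s["tcp_pos"]
m=(abs(P[...,0]-p[0])<.03)&(abs(P[...,1]-p[1])<.08)&(P[...,2]>p[2]+.02)&(P[...,2]<p[2]+.065)&(P[...,1]>p[1]+.02)
q=P[m];f=np.polyfit(q[:,1],q[:,0],1);print("far part of the top edge",len(q),f,np.percentile(q,[1,50,99],axis=0).round(4).tolist())
m=(abs(Q[...,0]-p[0])<.02)&(abs(Q[...,1]-p[1])<.075)&(Q[...,2]>.1)&(Q[...,2]<p[2]+.04)
print("side lowest",np.percentile(Q[m][:,2],[1,5]),"y max",np.percentile(Q[m][:,1],99),m.sum())
print(jog(np.r_[.5796,.2838,p[2]],TY))
```

```text
[ 0.56165696 -0.03642214  0.19193775] [3.13674193e+00 3.56565164e-04 1.48512324e+00] 0.007202470440885103 [-0.07157553  0.02690542 -1.45800881]
far part of the top edge 1225 [0.07686245 0.56450587] [[0.5598, -0.0161, 0.2137], [0.5648, 0.0015, 0.2378], [0.5689, 0.0126, 0.2394]]
side lowest [0.14223817 0.14584275] y max 0.016241528952170785 222
([0.534, -0.0127, -0.0043], [0.0, -0.0, -0.1033])
```

Run:
```python
from h import *
print(cl(.0103,-.0003,.16),jog(cl(.0103,-.0003,.16),TY))
```

```text
[0.57797824 0.28344686 0.16      ] ([0.5332, -0.0153, 0.0489], [0.0, -0.0, -0.1033])
```

Request:
jog_arm:
  series:
    - [[0.05,-0.0015,0],[0,0,-0.01],4]
    - [[0.11,-0.003,0],[0,0,-0.02],4]
    - [[0.18,-0.005,0],[0,0,-0.035],4]
    - [[0.25,-0.007,0],[0,0,-0.05],4]
    - [[0.32,-0.009,0],[0,0,-0.065],4]
    - [[0.39,-0.011,0],[0,0,-0.08],4]
    - [[0.45,-0.013,0],[0,0,-0.09],4]
    - [[0.5,-0.0145,0],[0,0,-0.1],4]
    - [[0.525,-0.015,0],[0,0,-0.1033],4]
    - [[0.5332,-0.0153,0],[0,0,-0.1033],4]
    - [[0.5332,-0.0153,0],[0,0,-0.1033],4]
    - [[0.5332,-0.0153,0],[0,0,-0.1033],4]

```text
clock: 13.5
tcp_pos: [0.5779, 0.2819, 0.189]
eef_rot: [-3.14, 0.001, 1.808]
ft_force: [-0.4, -1.1, -1.4]
width: 0.007
gripper_force: 39.3
```

Run:
```python
from h import *
s=read_state();p=s["tcp_pos"];print(p,s["eef_rot"],s["ft_force"])
a,d=capture("wrist");c=get_calibration("wrist");P=cloud(c,d);cv2.imwrite("pics/w5.png",a);np.save("w5d.npy",d);np.savez("w5c.npz",**c)
X=(P[...,:2]-O)@EX*1000;Y=(P[...,:2]-O)@EY*1000;Z=P[...,2]*1000
t=p[2]*1000+47
m=(abs(X-10)<15)&(Y<60)&(Y>22)&(abs(Z-t)<4)
f=np.polyfit(Y[m],X[m],1);print("edge",m.sum(),np.median(Z[m]),f,"Ymax",np.percentile(Y[m],[98,99.5]))
for y in(25,35,45):
  k=m&(abs(Y-y)<4);print(y,np.percentile(X[k],[3,50,97]).round(1))
for y0 in(40,44,47,50,53,56,59):
  row=[]
  for x0 in range(-10,28,2):
    k=(abs(X-x0)<1)&(abs(Y-y0)<1.5)&(Z<100);row.append(int(np.median(Z[k])) if k.any() else -1)
  print(y0,row)
cv2.imwrite("pics/w5c.png",cv2.resize(a[80:290,150:430],(800,600)))
```

```text
[0.57793494 0.28193942 0.18901934] [-3.14045383e+00  7.18869546e-04  1.80843266e+00] [-0.42745077 -1.09841708 -1.44987562]
edge 943 236.76973948457328 [-7.28320564e-04  1.08297178e+01] Ymax [46.66802099 46.83944579]
25 [ 7.  11.9 14.5]
35 [ 7.1 11.  14.5]
45 [ 7.2 10.6 14.4]
40 [51, 49, 61, 60, 58, 51, 50, 38, 22, 22, 22, 22, 23, 74, 79, 81, 83, 83, 74]
44 [51, 47, -1, 81, 83, 81, 76, 17, 21, 22, 21, 21, 22, 75, 78, 81, 84, 83, 75]
47 [51, 32, -1, 82, 84, 81, 77, 54, 22, 22, 22, 22, 21, 75, 78, 81, 83, 83, 73]
50 [51, 51, -1, 82, 83, 81, 78, 75, -1, -1, -1, -1, -1, 75, 78, 82, 84, 83, 72]
53 [75, 76, 76, 83, 83, 81, 77, 76, 76, 76, 76, 76, 76, 76, 78, 81, 84, 83, 75]
56 [76, 76, 76, 82, 84, 82, 82, 81, 81, 82, 82, 82, 81, 82, 82, 82, 83, 83, 75]
59 [76, 75, 76, 79, 82, 83, 82, 83, 83, 83, 83, 82, 83, 83, 83, 82, 83, 76, 75]
```

View pics/w5c.png

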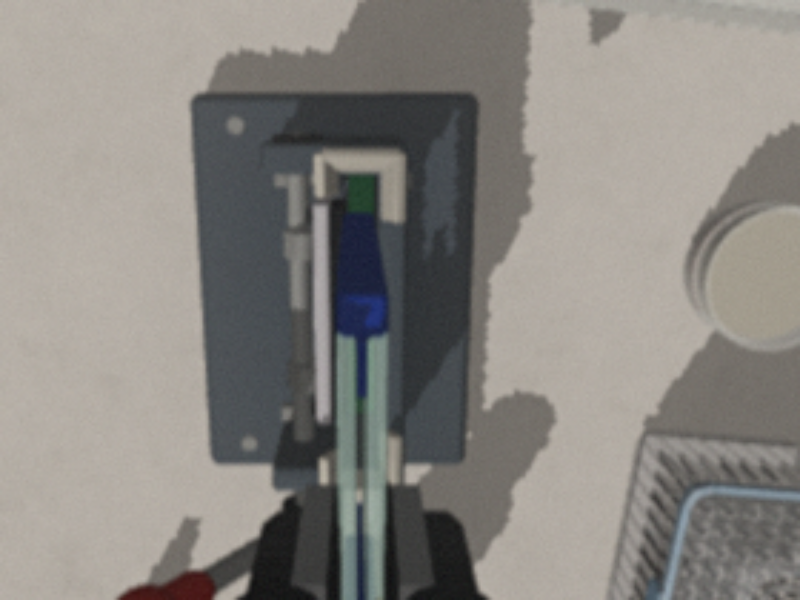

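Run:
```python
from h import *
c=dict(np.load("w5c.npz"));P=cloud(c,np.load("w5d.npy"))
X=(P[...,:2]-O)@EX*1000;Y=(P[...,:2]-O)@EY*1000;Z=P[...,2]*1000
k=(abs(X-10)<3.5)&(Y>40)&(Y<75)
for z0,z1 in((73,78),(79,81),(82,85)):
  m=k&(Z>z0)&(Z<z1);print(z0,np.percentile(Y[m],[1,5,50,99]).round(1),m.sum())
m=(X>16)&(X<60)&(Z>12)&(Z<22)&(Y>0);print("base end",np.percentile(Y[m],[99,99.8]))
y=40
m=(Z<30)&(abs(Y-44)<4)&(abs(X-10)<12);print("gasket X",np.percentile(X[m],[1,99]))
for z0 in(74,76):
  m=(Z>72)&(Z<78.5)&(Y>-10)&(Y<35)&(X>10)&(X<30);
print("back wall X",np.percentile(X[m],[1,3,50,97]).round(1))
m=(Z>55)&(Z<64)&(abs(Y-38)<8)&(X<12)&(X>-6);print("pad/bar X",np.percentile(X[m],[1,50,99]).round(1))
```

```text
73 [51.8 51.8 59.9 61.7] 42
79 [53.9 53.9 54.8 55.7] 11
82 [55.9 55.9 57.7 59.4] 32
base end [157.11939566 177.72150585]
gasket X [ 3.42540453 15.80172062]
back wall X [16.  17.  21.9 25.6]
pad/bar X [-5.6 -1.6  4.3]
```

Request:
jog_arm:
  series:
    - [[0.0047,-0.001,0.01],[0,0,0],4]
    - [[0.0047,-0.001,0.03],[0,0,0],4]
    - [[0.0047,-0.001,0.05],[0,0,0],4]
    - [[0.0047,-0.001,0.065],[0,0,0],4]
    - [[0.0047,-0.001,0.07],[0,0,0],4]
    - [[0.0047,-0.001,0.07],[0,0,0],4]
    - [[0.0047,-0.001,0.07],[0,0,0],4]

```text
clock: 14.25
tcp_pos: [0.5771, 0.2862, 0.1476]
eef_rot: [3.141, -0.0, 1.81]
ft_force: [-0.9, -0.1, -1.1]
width: 0.0073
gripper_force: 39.3
```

Run:
```python
from h import *
s=read_state();p=s["tcp_pos"];print(p,s["eef_rot"],s["ft_force"],(p[:2]-O)@EX,(p[:2]-O)@EY)
a,d=capture("wrist");c=get_calibration("wrist");P=cloud(c,d)
X=(P[...,:2]-O)@EX*1000;Y=(P[...,:2]-O)@EY*1000;Z=P[...,2]*1000
t=p[2]*1000+47
m=(abs(X-10)<15)&(Y<60)&(Y>22)&(abs(Z-t)<4)
f=np.polyfit(Y[m],X[m],1);print("edge",m.sum(),np.median(Z[m]),f,"Ymax",np.percentile(Y[m],[98,99.5]),np.percentile(X[m],[1,50,99]))
k=(abs(X-10)<3.5)&(Y>50.5)&(Y<75)
for z0,z1 in((73,78),(79,81),(82,85)):
  m=k&(Z>z0)&(Z<z1);print(z0,np.percentile(Y[m],[1,5,50,99]).round(1),m.sum())
m=(Z>72)&(Z<78.5)&(Y>5)&(Y<35)&(X>10)&(X<30);print("back",np.percentile(X[m],[1,3,50,97]).round(1))
```

```text
[0.57713787 0.28615592 0.14756509] [ 3.14124813e+00 -1.44357699e-04  1.80975172e+00] [-0.94145228 -0.11260134 -1.12591772] 0.010124833340680664 0.002530996894265783
edge 1069 195.4752795273798 [-1.51121182e-03  1.10007081e+01] Ymax [51.04658024 51.22456971] [ 7.15843019 11.15807733 14.72210673]
73 [52.3 52.3 60.2 61.7] 46
79 [54.2 54.2 55.  55.8] 10
82 [56.  56.  58.3 59.9] 48
back [17.3 18.1 22.2 25.6]
```

Request:
jog_arm:
  series:
    - [[-0.0018,-0.001,0.005],[0,0,0],4]
    - [[-0.0018,-0.001,0.015],[0,0,0],4]
    - [[-0.0018,-0.001,0.025],[0,0,0],4]
    - [[-0.0018,-0.001,0.035],[0,0,0],4]
    - [[-0.0018,-0.001,0.045],[0,0,0],4]
    - [[-0.0018,-0.001,0.055],[0,0,0],4]
    - [[-0.0018,-0.001,0.055],[0,0,0],4]

```text
clock: 15.0
tcp_pos: [0.5758, 0.2846, 0.1132]
eef_rot: [-3.14, 0.0, 1.81]
ft_force: [-0.7, -0.6, -1.5]
width: 0.007
gripper_force: 39.3
```

Request:
jog_arm:
  series:
    - [[0,0,0.01],[0,0,0],4]
    - [[0,0,0.02],[0,0,0],4]
    - [[0,0,0.03],[0,0,0],4]
    - [[0,0,0.04],[0,0,0],4]
    - [[0,0,0.05],[0,0,0],4]
    - [[0,0,0.056],[0,0,0],4]
    - [[0,0,0.056],[0,0,0],4]

```text
clock: 15.7
tcp_pos: [0.5762, 0.2847, 0.0801]
eef_rot: [-3.141, 0.0, 1.81]
ft_force: [0.7, 0.5, -1.0]
width: 0.0071
gripper_force: 39.3
```

Request:
jog_arm:
  series:
    - [[0,0,0.003],[0,0,0],4]
    - [[0,0,0.006],[0,0,0],4]
    - [[0,0,0.008],[0,0,0],4]
    - [[0,0,0.008],[0,0,0],4]

```text
clock: 16.1
tcp_pos: [0.5765, 0.2848, 0.076]
eef_rot: [-3.141, -0.0, 1.81]
ft_force: [-0.2, -0.1, -1.0]
width: 0.0073
gripper_force: 39.3
```

Request:
jog_arm:
  series:
    - [[0,0,0.0017],[0,0,0],4]
    - [[0,0,0.0034],[0,0,0],4]
    - [[0,0,0.0034],[0,0,0],4]

```text
clock: 16.4
tcp_pos: [0.5769, 0.285, 0.0744]
eef_rot: [3.141, -0.0, 1.81]
ft_force: [0.2, -0.1, 1.2]
width: 0.007
gripper_force: 39.7
```

Run:
```python
from h import *
s=read_state();p=s["tcp_pos"];print(p,s["ft_force"])
a,d=capture("wrist");c=get_calibration("wrist");P=cloud(c,d)
X=(P[...,:2]-O)@EX*1000;Y=(P[...,:2]-O)@EY*1000;Z=P[...,2]*1000
m=(abs(X-10)<15)&(Y<56)&(Y>22)&(Z>105)&(Z<135)
m&=abs(Z-np.median(Z[m]))<3
print("edge",m.sum(),np.median(Z[m]),"Ymax",np.percentile(Y[m],[98,99.5]),np.percentile(X[m],[1,50,99]))
```

```text
[0.57691522 0.2849662  0.07439157] [ 0.22543336 -0.12267676  1.23349111]
edge 1023 121.97057164731955 Ymax [49.8150485  50.02977835] [ 6.45177074 10.04031625 14.0256666 ]
```

Request:
jog_arm:
  series:
    - [[0,0,0.001],[0,0,0],4]
    - [[0,0,0.001],[0,0,0],12]
    - [[0,0,0],[0,0,0],20]
    - [[0,0,0],[0,0,0],30]
    - [[0,0,-0.03],[0,0,0],30]
    - [[0,0,-0.08],[0,0,0],30]
    - [[0,0,-0.15],[0,0,0],30]
    - [[0,0,-0.2],[0,0,0],0]
    - [[0,0,-0.2],[0,0,0],0]

```text
clock: 17.35
tcp_pos: [0.5799, 0.2861, 0.1993]
eef_rot: [3.132, -0.001, 1.81]
ft_force: [-0.0, 0.7, -0.0]
width: 0.0017
gripper_force: 0.0
```

Run:
```python
from h import *
s=read_state();p=s["tcp_pos"];print(p,s["width"],s["ft_force"])
a,d=capture("wrist");c=get_calibration("wrist");P=cloud(c,d)
X=(P[...,:2]-O)@EX*1000;Y=(P[...,:2]-O)@EY*1000;Z=P[...,2]*1000
m=(abs(X-10)<15)&(Y<56)&(Y>-60)&(Z>105)&(Z<135)
m&=abs(Z-np.median(Z[m]))<3
print("edge",m.sum(),np.median(Z[m]),"Y",np.percentile(Y[m],[.5,99.5]),np.percentile(X[m],[1,50,99]))
print(jog(cl(-.105,-.088,.17),TY),jog(cl(-.105,-.088,.077),TY))
for y in (-100,-88,-76):print([int(np.max(Z[k])) if (k:=(abs(X-x)<4)&(abs(Y-y)<6)&(Z<160)).any() else -1 for x in range(-140,0,8)])
```

```text
[0.57988027 0.28613236 0.19930659] 0.0017099990886750643 [-0.01424079  0.68989717 -0.04817699]
edge 701 119.2999455541229 Y [-37.84549864  49.24250294] [ 3.01068798  5.94179421 10.20394546]
([-0.1494, -0.1937, 0.0432], [0.0017, -0.0002, -0.0]) ([-0.1495, -0.1945, 0.1982], [0.0017, -0.0002, -0.0])
[0, 0, 0, 0, 0, 0, 0, 0, 0, 0, 0, 0, 0, 0, 0, -1, 0, -1]
[0, 0, 0, 0, 0, 0, 0, 0, 123, 125, 101, 119, 108, 91, 78, 68, -1, -1]
[0, 0, 0, 0, 0, 0, 0, 0, 118, 126, 125, 123, 101, 16, 16, 54, 55, 52]
```

Request:
jog_arm:
  series:
    - [[-0.07,-0.09,0],[0.0017,0,0],0]
    - [[-0.149,-0.194,0.02],[0.0017,0,0],0]
    - [[-0.149,-0.194,0.043],[0.0017,0,0],0]
    - [[-0.149,-0.194,0.1],[0.0017,0,0],0]
    - [[-0.149,-0.194,0.15],[0.0017,0,0],0]
    - [[-0.149,-0.194,0.198],[0.0017,0,0],0]
    - [[-0.149,-0.194,0.198],[0.0017,0,0],0]
    - [[-0.149,-0.194,0.198],[0.0017,0,0],0]

```text
clock: 18.2
tcp_pos: [0.4834, 0.1702, 0.0744]
eef_rot: [-3.133, -0.0, 1.81]
ft_force: [-0.1, 0.2, 0.8]
width: 0.0001
gripper_force: 0.0
```

Run:
```python
from h import *
s=read_state();p=s["tcp_pos"];print(p,s["eef_rot"],s["width"],(p[:2]-O)@EX,(p[:2]-O)@EY)
```

```text
[0.48341236 0.17020529 0.07437676] [-3.13308204e+00 -2.15557062e-04  1.80970790e+00] 0.00012472953356134776 -0.10838567033118564 -0.08793600342669293
```

Request:
jog_arm:
  series:
    - [[0,0.015,0],[0,0,0],0]
    - [[0,0.03,0],[0,0,0],0]
    - [[0,0.045,0],[0,0,0],0]
    - [[0,0.06,0],[0,0,0],0]
    - [[0,0.075,0],[0,0,0],0]
    - [[0,0.09,0],[0,0,0],0]
    - [[0,0.105,0],[0,0,0],0]
    - [[0,0.12,0],[0,0,0],0]
    - [[0,0.135,0],[0,0,0],0]
    - [[0,0.15,0],[0,0,0],0]

```text
clock: 19.2
tcp_pos: [0.5728, 0.1919, 0.0745]
eef_rot: [-3.136, -0.0, 1.81]
ft_force: [-2.3, -0.4, -2.1]
width: 0.0003
gripper_force: 1.0
```

Request:
jog_arm:
  series:
    - [[0,0.01,0],[0,0,0],0]
    - [[0,0.02,0],[0,0,0],0]
    - [[0,0.03,0],[0,0,0],0]
    - [[0,0.03,0],[0,0,0],0]

```text
clock: 19.6
tcp_pos: [0.5904, 0.1962, 0.0745]
eef_rot: [-3.137, -0.0, 1.81]
ft_force: [-0.8, -0.4, -0.6]
width: -0.0
gripper_force: 0.2
```

Request:
jog_arm:
  series:
    - [[0,0.007,0],[0,0,0],0]
    - [[0,0.014,0],[0,0,0],0]
    - [[0,0.014,0],[0,0,0],0]

```text
clock: 19.9
tcp_pos: [0.5976, 0.198, 0.0744]
eef_rot: [-3.135, -0.0, 1.81]
ft_force: [-3.4, -0.6, -1.8]
width: -0.0
gripper_force: 1.3
```

Run:
```python
from h import *
s=read_state();p=s["tcp_pos"];print("X",(p[:2]-O)@EX,(p[:2]-O)@EY,p,s["ft_force"])
b,d=capture("side");c=get_calibration("side");P=cloud(c,d)
h=cv2.cvtColor(b,cv2.COLOR_BGR2HSV);m=((h[...,0]<8)|(h[...,0]>172))&(h[...,1]>140);m[:, :205]=0;m[:,280:]=0;m[:195]=0;m[250:]=0
q=P[m];print(len(q),np.argwhere(m).mean(0)[::-1],"knob X",np.median((q[:,:2]-O)@EX),"z",np.median(q[:,2]))
```

```text
X 0.009096016887778724 -0.08795564762023092 [0.59755931 0.19799779 0.07440553] [-3.4330813  -0.60286407 -1.8013215 ]
125 [223.672 219.336] knob X 0.031027999440112315 z 0.12045598807670033
```

Request:
jog_arm:
  series:
    - [[0,0.005,0],[0,0,0],0]
    - [[0,0.01,0],[0,0,0],0]
    - [[0,0.01,0],[0,0,0],0]

```text
clock: 20.25
tcp_pos: [0.5977, 0.1981, 0.0741]
eef_rot: [-3.125, 0.0, 1.81]
ft_force: [-15.5, -4.5, 8.8]
width: -0.0001
gripper_force: 8.2
```

Request:
jog_arm:
  series:
    - [[0,0.005,0],[0,0,0],0]
    - [[0,0.01,0],[0,0,0],0]
    - [[0,0.01,0],[0,0,0],0]

```text
clock: 20.55
tcp_pos: [0.5978, 0.198, 0.074]
eef_rot: [-3.115, 0.0, 1.81]
ft_force: [-27.7, -8.4, 20.7]
width: 0.0003
gripper_force: 15.5
```

Request:
jog_arm:
  series:
    - [[0,-0.02,0],[0,0,0],0]
    - [[0,-0.06,0],[0,0,0],0]
    - [[0,-0.06,0],[0,0,0],0]
    - [[0,-0.06,-0.06],[0,0,0],0]
    - [[0,-0.06,-0.14],[0,0,0],0]
    - [[-0.1,-0.06,-0.22],[0,0,0],0]
    - [[-0.1,-0.06,-0.25],[0,0,0],0]
    - [[-0.1,-0.06,-0.25],[0,0,0],0]

```text
clock: 21.35
tcp_pos: [0.5961, 0.1324, 0.2315]
eef_rot: [3.133, 0.003, 1.807]
ft_force: [0.5, 0.2, -0.5]
width: 0.0002
gripper_force: 0.0
```

Run:
```python
from h import *
s=read_state();print(s["tcp_pos"],s["ft_force"])
b,d=capture("side");c=get_calibration("side");P=cloud(c,d)
h=cv2.cvtColor(b,cv2.COLOR_BGR2HSV);m=((h[...,0]<8)|(h[...,0]>172))&(h[...,1]>140);m[:, :205]=0;m[:,280:]=0;m[:195]=0;m[250:]=0
q=P[m];print(len(q),np.argwhere(m).mean(0)[::-1],"knob X",np.median((q[:,:2]-O)@EX),"z",np.median(q[:,2]))
X=(P[...,:2]-O)@EX*1000;Y=(P[...,:2]-O)@EY*1000;Z=P[...,2]*1000
m=(abs(X-10)<15)&(abs(Y)<60)&(Z>118)&(Z<127);print("top edge",m.sum(),np.percentile(X[m],[2,50,98]),np.percentile(Y[m],[1,99]),np.median(Z[m]))
cv2.imwrite("pics/end.png",cv2.resize(b[150:310,180:340],(600,600),interpolation=cv2.INTER_CUBIC))
```

```text
[0.59610502 0.13237367 0.23146567] [ 0.54170682  0.24381064 -0.46680168]
126 [223.73015873 219.36507937] knob X 0.03071933903848984 z 0.12122580054828302
top edge 138 [ 6.20890989 10.84862281 14.42936984] [-47.99329859  51.66611713] 123.23086491100065
```

View pics/end.png

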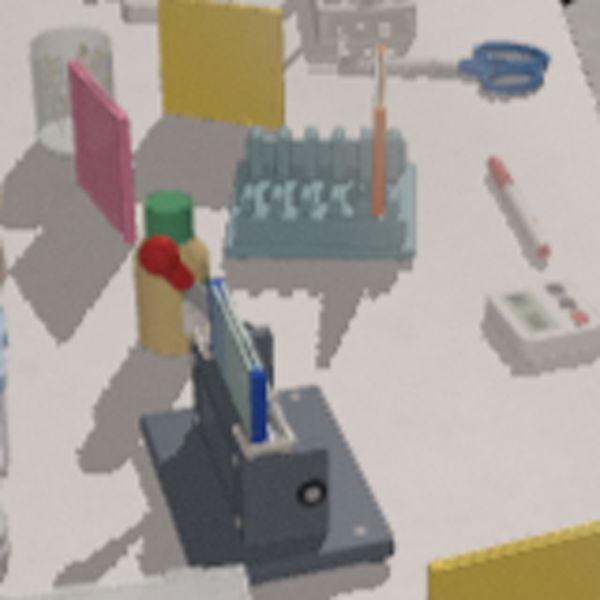

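The blue cassette stands upright in the slot with the lever locked to the rear. The orange cassette, bottle, timer and marker are in place, and the gripper is clear. Slot play in y is only ±1.5 mm, inside the tolerance. Handing in.

```bash
python3 -c "
from station import *
print(hand_in())"
```

```text
the job is handed in; nothing more can be done
None
```

The blue cassette is home on the gasket in the clamp and the lever is locked. The other things in the final side view are in place, and the job was handed in at about 21 s, with no verdict returned.

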